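# Hold the sprung bin lid open for refilling

## Task

The tablet bin that has the tall refill canister standing just beyond it (on the side away from the robot) is about to be refilled from the far side of the counter: open that bin's self-closing lid to 50 degrees from shut (within 7 degrees) and keep holding it there with the gripper, still, as you finish; do not let go. Keep the other bin's lid shut, and do not push the canister, the carton, the cup or the brush about.

Things in the scene. Friction and masses are not known exactly. Their poses are not given: they have to be found in the camera images.
- bin_a: the left (+y) one of two identical white plastic tablet bins fixed to the counter: open-topped box 200 x 200 mm, 140 mm high, walls 6 mm. Origin: centre of its underside, on the counter; its x axis points from its hinge side (nearest the robot) to its far side, its y axis to its left, z up. The bins stand at various places and yaws
- lid_a (a joint): angle of the lid of bin_a in rad: 0 shut, growing as its far edge rises and it swings up towards the robot, up to a stop at 1.9. The hinge axis is level, along the bin's y axis. A spring (0.25 N m/rad, pretensioned 0.1 N m) and the lid's weight (about 350 g, varies) shut it from any angle if it is let go; raising it takes about 2.5 to 4 N at the handle
- lid_a_hinge (a point): point on the lid's hinge axis, middle of the lid's edge nearest the robot, at the lid's underside: 100 mm to the -x side of the bin's origin and 140.5 mm up. The frame turns with the lid: x along the lid away from the hinge, z out of its upper face. The grey plastic lid plate is 208 mm long from the hinge, 206 mm wide, 8 mm thick; its far edge overhangs the bin by 8 mm
- lid_a_handle (a point): middle of the lid's handle: a round steel bar 12 mm thick, 100 mm long, parallel to the hinge axis, on two 10 mm posts 88 mm apart, its axis 40 mm above the lid's upper face. In the lid's frame it lies 155 mm from the hinge along x and 48 mm up along z; about 189 mm above the counter when shut. The round bar can turn between the finger pads. Same axes as the lid
- bin_b: the right (-y) one of two identical white plastic tablet bins fixed to the counter: open-topped box 200 x 200 mm, 140 mm high, walls 6 mm. Origin: centre of its underside, on the counter; its x axis points from its hinge side (nearest the robot) to its far side, its y axis to its left, z up. The bins stand at various places and yaws
- lid_b (a joint): angle of the lid of bin_b in rad: 0 shut, growing as its far edge rises and it swings up towards the robot, up to a stop at 1.9. The hinge axis is level, along the bin's y axis. A spring (0.25 N m/rad, pretensioned 0.1 N m) and the lid's weight (about 350 g, varies) shut it from any angle if it is let go; raising it takes about 2.5 to 4 N at the handle
- lid_b_hinge (a point): point on the lid's hinge axis, middle of the lid's edge nearest the robot, at the lid's underside: 100 mm to the -x side of the bin's origin and 140.5 mm up. The frame turns with the lid: x along the lid away from the hinge, z out of its upper face. The grey plastic lid plate is 208 mm long from the hinge, 206 mm wide, 8 mm thick; its far edge overhangs the bin by 8 mm
- lid_b_handle (a point): middle of the lid's handle: a round steel bar 12 mm thick, 100 mm long, parallel to the hinge axis, on two 10 mm posts 88 mm apart, its axis 40 mm above the lid's upper face. In the lid's frame it lies 155 mm from the hinge along x and 48 mm up along z; about 189 mm above the counter when shut. The round bar can turn between the finger pads. Same axes as the lid
- canister: tall round white refill canister with a side handle: body 88 mm across, 192 mm high with its cap, the handle reaching out to 73 mm from the axis. Stands on the counter about 190 to 210 mm from the centre of one bin, just beyond its far side, within 20 mm of the middle line of that bin. Origin: centre of its underside
- carton: low white plastic box with a grey top, 80 x 120 mm (x, y), 52 mm high, standing just beyond the other bin in the same way. Origin: centre of its underside
- cup: clear plastic dosing cup, 70 mm across, 80 mm high, on the counter to the left. Origin: centre of its underside. A bystander
- brush: flat hand brush with a wooden handle lying on the counter to the right, about 200 mm long, 42 mm wide, 20 mm high. Origin: its underside near the middle. A bystander
Things that resemble listed ones, but are neither listed nor needed, are in the scene too. Leave any black or brown look-alike of the canister alone.

How it is judged:
By the outcome, as a careful person would: the job done as asked, in the order asked, and still so for the second after the job is handed in, while the arm keeps its last pose, push and grip.
It also fails if it takes over 32 s, if anything falls off the work surface, if the arm or the gripper's body presses on something with over 40 N, if the wrist force passes 120 N, or if a joint passes its speed limit or range.

## Robot

A 6-joint arm with a two-finger parallel gripper is mounted at the origin on the work surface. World frame = base frame: x ahead of the robot, y to its left, z up, the work surface at z = 0. Lengths are in m, angles in rad, forces in N, time in s.
With the tool pointing down it reaches from about 0.35 to 0.95 m from the base axis. Payload 17.4 kg.
Tool frame: the origin (TCP) lies midway between the tips of the shut fingers; the grasp point (between the pads) lies 19 mm behind it; z points along the fingers, y is the line along which they close (so a half turn about z gives the same grasp; the last joint's range is limited). The gripper opens to 93 mm and grips with 3 to 60 N. Pads are 15 mm wide; open, the fingers measure 128 mm over their backs; the gripper's body (75 mm by 188 mm) begins 65 mm behind the grasp point.
Start: joints at [-1.274, 0.116, 1.442, -0, 1.584, -0.038], TCP at [0.222, -0.638, 0.219] pointing down, gripper open.
Joint ranges: [-2.83, 2.83], [-0.83, 2.19], [0.07, 2.5], [-1.14, 4.28], [0.01, 3], [-2.97, 2.97]. Speed limits (rad/s): [1.89, 1.89, 2.22, 3.14, 3.14, 3.14].

## Interface

Orientations are given as a unit quaternion [x, y, z, w].
In Python, from rig import get_obs, optics, hand_in gives the robot as it stands. The module is installed in compiled form; this text tells all that it offers.
- The arm moves only by the tool carry_out, never from a script. Its argument "commands" is a list that holds one entry, the list of rows, each a list of 7 numbers: the opening, from -1 (shut) to 1 (fully open), then the shift along the tool's x, y, z scaled (see below), then the turn, a rotation vector about the tool's x, y, z scaled (see below). In form: [[[claw, tx, ty, tz, wx, wy, wz], ...]]. A call has 1 to 20 rows; each row shifts and turns the commanded pose from where the row before left it, along the tool's axes as they then stand; what a row does not reach is not made up. The controller multiplies each number of a shift by 0.6 m and each number of a turn by 0.08 rad. A row lasts 1/8 s, in which the tool goes at most 62.5 mm and 10.7 degrees, less where a joint would pass 70% of its speed; a pose out of reach is approached as far as the arm can. A call with a number of a shift or a turn outside -1 to 1 is refused whole. A call with a gripper value outside its range is refused whole. The fingers move at their own pace and stop on an object; the grip force is fixed at half the most. Time passes only in rows, so rows that do not move let the fingers close. It gives the time, the measured TCP pose, the force, the opening and the grip force at its end, in the units of the state.
- get_obs(): the state, without advancing time (a new reading comes with each control period).
- optics.snapshot(name): name is "scene" or "top" or "wrist"; returns a dict with "image" (420x560x3 uint8, red, green, blue), "mtx" (3x3 intrinsics, pixels), "k1" (the pictures are not rectified: a ray, as slopes to the right and down, at radius r is drawn at 1 + k1 r^2 times it, then the intrinsics apply), "R" (3x3) and "t" (3): a world point X has camera coordinates R X + t; the wrist camera has in their place "T_tool_cam" (4x4, takes a point from camera to tool coordinates, whose origin is the TCP and whose axes are the flange's). Camera axes: x right, y down, z forward; pixel columns grow to the right and rows downward; lengths in m; the calibration is good to about 2 mm. A picture is of the moment at which its call begins: read the wrist's pose just before it. There is no depth.
- hand_in(): hands the job in; it is judged then, once.
The state is a dict: "time_s": time; "joints": joint angles; "joint_velocities": joint speeds; "effort": joint torques, N m; "ee_pos": TCP position; "tool_rot": TCP orientation; "ft_force": force on the tool from outside, world axes, zero at the start; "torque": the same for the moment, N m; "width": finger opening in m; "grasp_force": force on a finger pad.
Only numpy, scipy, OpenCV 4.12 (cv2) and the standard library are available. Lean on these libraries where they do the work, as an engineer would, in place of code of your own. Each camera call takes 0.05 s, during which the arm holds its last target. There are 200 camera calls.

## Working session

There is one attempt and no reset: what is moved stays moved. The work goes in short steps, Python scripts to look and compute and a tool call to move; the robot and the scene stay as the last step left them, time stands still between calls to the robot, and variables do not carry over. Pictures are saved under pics/ and viewed, at most 10 in all, crops included, and the job is handed in when it is done.

Besides the shell and the picture viewer there is one more tool, called after "Request:" by a JSON object that holds its "fn" and its "kwargs". carry_out: Moves the arm, as the interface text tells. Shifts and turns lie within -1 to 1; 1 stands for 0.6 m of shift or 0.08 rad of turn. Its arguments: {"type":"object","properties":{"commands":{"type":"array","items":{"type":"array","items":{"type":"array","items":{"type":"number","minimum":-1,"maximum":1}}}}},"required":["commands"]}

```bash
mkdir -p pics
cat > h.py <<'E'
import numpy as np, cv2
from rig import get_obs, optics, hand_in
def save(name,fn):
    s=optics.snapshot(name); cv2.imwrite('pics/'+fn+'.png',s['image'][:,:,::-1]); np.savez('pics/'+fn+'.npz',**s); return s
def ray(s,u,v):
    K=s['mtx']; k=float(s['k1']); d=np.array([[k,0,0,0.]]).ravel()
    p=cv2.undistortPoints(np.array([[[u,v]]],float),K,d).ravel()
    R=s['R']; o=-R.T@s['t']; return o,R.T@np.array([p[0],p[1],1.])
def onz(s,u,v,z):
    o,d=ray(s,u,v); return o+d*(z-o[2])/d[2]
def proj(s,X):
    d=np.array([float(s['k1']),0,0,0]); r=cv2.Rodrigues(s['R'])[0]
    return cv2.projectPoints(np.array(X,float).reshape(-1,3),r,s['t'],s['mtx'],d)[0].reshape(-1,2)
E
python3 - <<'E'
from h import *
o=get_obs(); print(o)
a=save('scene','scene1'); b=save('top','top1')
for s in(a,b): print(-s['R'].T@s['t'], s['R'][2], s['k1'])
E
```

```text
{'time_s': 0.0, 'joints': array([-1.27378567e+00,  1.16459002e-01,  1.44230878e+00, -2.56659687e-06,
        1.58398784e+00, -3.78283828e-02]), 'joint_velocities': array([-0.00122293, -0.0003591 ,  0.00229859,  0.00159437,  0.00039286,
       -0.00111343]), 'effort': array([ 5.25550458e-04, -7.21251011e+01, -6.22615385e+01,  7.80201307e-02,
        2.37620040e-02, -2.62904075e-05]), 'ee_pos': array([ 0.22172483, -0.63731148,  0.21789635]), 'tool_rot': array([ 9.86017893e-01,  1.66638462e-01, -7.64168082e-05, -5.76441859e-04]), 'ft_force': array([-0.20250703,  0.14066018, -0.40429389]), 'torque': array([ 0.02066172, -0.01330202, -0.0193173 ]), 'grasp_force': 0.0, 'width': 0.09293889130001938}
[1.14779193 0.95150632 1.08125959] [-0.37885733 -0.66350274 -0.64515986] 0.04554740217288212
[0.51318279 0.00313911 1.6811756 ] [ 0.06272941 -0.01904311 -0.99784888] 0.010788110992487006
```

View pics/scene1.png

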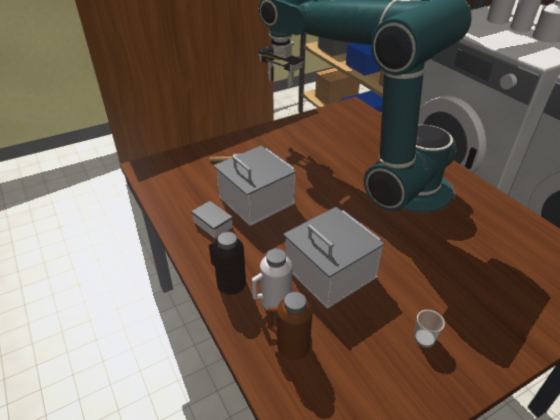

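View pics/top1.png

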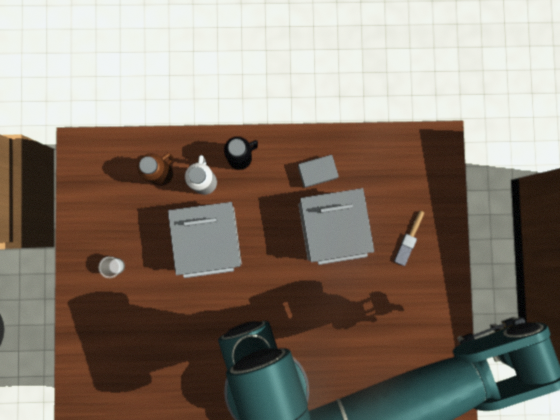

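The white canister (scene (275,280), top (200,178)) stands beyond the left bin, whose lid is at top (205,238). The things that could be mistaken for it are:
- **Black look-alike:** top (238,152).
- **Brown look-alike:** top (153,168).
- **Carton:** top (318,171), beyond the right bin.

By the description I choose bin_a. Next I'll measure its lid and handle and check the choice in a close crop.

```bash
cat > m.py <<'E'
from h import *
s=dict(np.load('pics/top1.npz')); im=s['image']; hsv=cv2.cvtColor(im,cv2.COLOR_RGB2HSV)
m=((hsv[...,1]<40)&(hsv[...,2]>70)).astype(np.uint8)*255
for nm,(x0,y0,x1,y1) in dict(A=(160,196,250,285),B=(292,184,382,268)).items():
    mm=np.zeros_like(m); mm[y0:y1,x0:x1]=m[y0:y1,x0:x1]
    c=max(cv2.findContours(mm,cv2.RETR_EXTERNAL,cv2.CHAIN_APPROX_NONE)[0],key=cv2.contourArea)
    q=cv2.approxPolyDP(cv2.convexHull(c),6,True).reshape(-1,2); print(nm,q.tolist())
    P=np.array([onz(s,u,v,.1485) for u,v in q]); print(P.round(3).tolist())
c=cv2.resize(im[130:290,130:390],None,fx=3,fy=3,interpolation=cv2.INTER_CUBIC); cv2.imwrite('pics/crop1.png',c[:,:,::-1])
print('canister',onz(s,197,174,.192))
s2=dict(np.load('pics/scene1.npz'));c=cv2.resize(s2['image'][190:320,220:400],None,fx=4,fy=4,interpolation=cv2.INTER_CUBIC); cv2.imwrite('pics/crop2.png',c[:,:,::-1])
E
python3 m.py
```

```text
A [[231, 202], [240, 264], [177, 274], [168, 210]]
[[0.64, 0.1, 0.149], [0.442, 0.075, 0.149], [0.415, 0.275, 0.149], [0.619, 0.301, 0.149]]
B [[362, 189], [373, 251], [311, 261], [300, 199]]
[[0.674, -0.323, 0.149], [0.474, -0.352, 0.149], [0.446, -0.152, 0.149], [0.646, -0.122, 0.149]]
canister [0.72661233 0.20188819 0.192     ]
```

View pics/crop1.png

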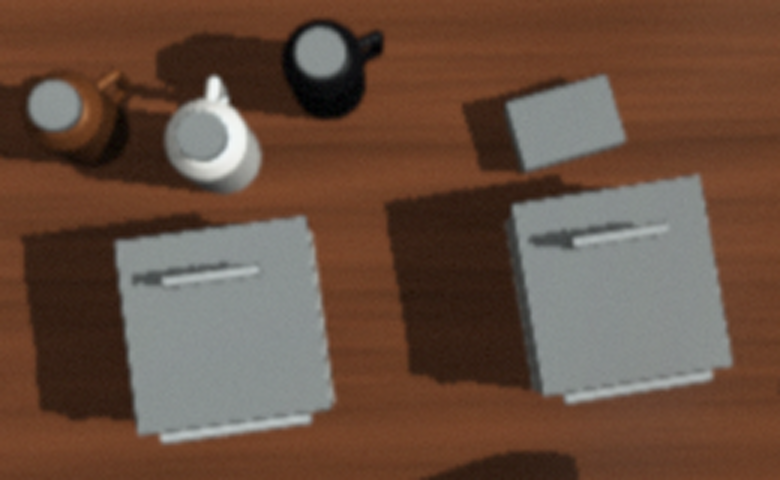

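View pics/crop2.png

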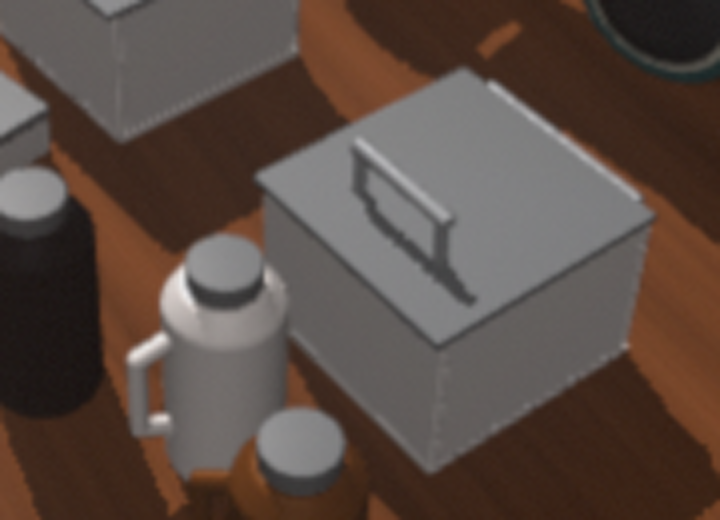

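The close crop confirms it. The white canister with a side handle, crop1 (205,140), stands beyond bin_a, whose bar runs from crop1 (163,281) to (258,270). The carton, crop1 (565,122), is beyond bin_b. In crop2 the bar ends are at (358,147) and (450,220).

```bash
cat > t.py <<'E'
from h import *
from scipy.optimize import least_squares
a=dict(np.load('pics/top1.npz')); b=dict(np.load('pics/scene1.npz'))
def tri(p,q):
    A=np.zeros((3,3));B=np.zeros(3)
    for s,(u,v) in((a,p),(b,q)):
        o,d=ray(s,u,v); d/=np.linalg.norm(d); M=np.eye(3)-np.outer(d,d); A+=M;B+=M@o
    X=np.linalg.solve(A,B); return X,proj(a,X)[0]-p,proj(b,X)[0]-q
f=lambda x,y,k,ox,oy:((x+.5)/k-.5+ox,(y+.5)/k-.5+oy)
L=(f(163,281,3,130,130),f(450,220,4,220,190)); R=(f(258,270,3,130,130),f(358,147,4,220,190))
l=tri(*L); r=tri(*R); print(l,r)
d=l[0]-r[0]; print('len',np.linalg.norm(d),'yaw',np.degrees(np.arctan2(-d[0],d[1])),'mid',(l[0]+r[0])/2)
l2,r2=onz(a,*L[0],.194),onz(a,*R[0],.194); d=l2-r2
print('top at z.194',(l2+r2)/2,np.linalg.norm(d),np.degrees(np.arctan2(-d[0],d[1])))
# expected from lid corners
P=np.array([[.64,.1],[.442,.075],[.415,.275],[.619,.301]]); c=P.mean(0); y=np.radians(7); print('from lid: centre',c,'bar',c+(.155-.104)*np.array([np.cos(y),np.sin(y)]))
E
python3 t.py
```

```text
(array([0.57214955, 0.24480057, 0.19160961]), array([-0.2641156 ,  0.36795613]), array([-0.51529455, -0.01547259])) (array([0.58229524, 0.14675571, 0.18578388]), array([-0.13190758,  0.19869244]), array([-0.25907331, -0.01086019]))
len 0.09874041054967718 yaw 5.90794537585519 mid [0.57722239 0.19577814 0.18869674]
top at z.194 [0.57785131 0.19456791 0.194     ] 0.0984814348144077 5.445615063464638
from lid: centre [0.529   0.18775] bar [0.57961985 0.19396534]
```

Request:
{"fn": "carry_out", "kwargs": {"commands": [[[1, 0, 0, -0.012, 0, 0, -1], [1, 0, 0, -0.012, 0, 0, -1], [1, 0, 0, -0.012, 0, 0, -1], [1, 0, 0, -0.012, 0, 0, -1], [1, 0, 0, -0.012, 0, 0, -1], [1, 0, 0, -0.012, 0, 0, -1], [1, 0, 0, -0.012, 0, 0, -1], [1, 0, 0, -0.012, 0, 0, -1], [1, 0, 0, -0.012, 0, 0, -1], [1, 0, 0, -0.012, 0, 0, -1], [1, 0, 0, -0.012, 0, 0, -1], [1, 0, 0, -0.012, 0, 0, -1], [1, 0, 0, -0.012, 0, 0, -1], [1, 0, 0, -0.012, 0, 0, -1], [1, 0, 0, -0.012, 0, 0, -1], [1, 0, 0, -0.012, 0, 0, -1], [1, 0, 0, -0.012, 0, 0, -1]]]}}

```text
time_s: 2.22
ee_pos: [0.2218, -0.6375, 0.3409]
tool_rot: [0.661, 0.75, 0.0, -0.0]
ft_force: [0.1, 0.5, -0.1]
width: 0.0929
grasp_force: 0.0
```

The triangulated bar agrees with the lid corners: middle about (0.578, 0.195, 0.189), length 99 mm (100 given) and yaw about 6–7°. I'll move above it.

Request:
{"fn": "carry_out", "kwargs": {"commands": [[[1, 0.072, 0.042, 0, 0, 0, 0], [1, 0.072, 0.042, 0, 0, 0, 0], [1, 0.072, 0.042, 0, 0, 0, 0], [1, 0.072, 0.042, 0, 0, 0, 0], [1, 0.072, 0.042, 0, 0, 0, 0], [1, 0.072, 0.042, 0, 0, 0, 0], [1, 0.072, 0.042, 0, 0, 0, 0], [1, 0.072, 0.042, 0, 0, 0, 0], [1, 0.072, 0.042, 0, 0, 0, 0], [1, 0.072, 0.042, 0, 0, 0, 0], [1, 0.072, 0.042, 0, 0, 0, 0], [1, 0.072, 0.042, 0, 0, 0, 0], [1, 0.072, 0.042, 0, 0, 0, 0], [1, 0.072, 0.042, 0, 0, 0, 0], [1, 0.072, 0.042, 0, 0, 0, 0], [1, 0.072, 0.042, 0, 0, 0, 0], [1, 0.072, 0.042, 0, 0, 0, 0], [1, 0.072, 0.042, 0, 0, 0, 0], [1, 0, 0, 0, 0, 0, 0], [1, 0, 0, 0, 0, 0, 0]]]}}

```text
time_s: 4.72
ee_pos: [0.5756, 0.1899, 0.3407]
tool_rot: [0.662, 0.75, -0.0, -0.0]
ft_force: [-1.0, 0.3, 0.8]
width: 0.093
grasp_force: 0.0
```

Run:
```python
from h import *
from scipy.spatial.transform import Rotation as Ro
o=get_obs(); s=optics.snapshot('wrist')
T=np.eye(4);T[:3,:3]=Ro.from_quat(o['tool_rot']).as_matrix();T[:3,3]=o['ee_pos']
W=T@s['T_tool_cam']; s['R']=W[:3,:3].T; s['t']=-s['R']@W[:3,3]; s.pop('T_tool_cam')
np.savez('pics/w1.npz',**s); im=s['image'].copy(); cv2.imwrite('pics/w1.png',im[:,:,::-1])
print(o['ee_pos'],W[:3,3],W[:3,2])
y=np.radians(6.5);e=np.array([-np.sin(y),np.cos(y),0])*.05;c=np.array([.578,.195,.189])
print(proj(s,[c+e,c-e]))
```

```text
[0.57555573 0.1898986  0.34073908] [0.56626303 0.26881237 0.50687053] [ 0.03388453 -0.28072759 -0.95918917]
[[277.1197631  146.32814706]
 [275.89428785 235.95552499]]
```

View pics/w1.png

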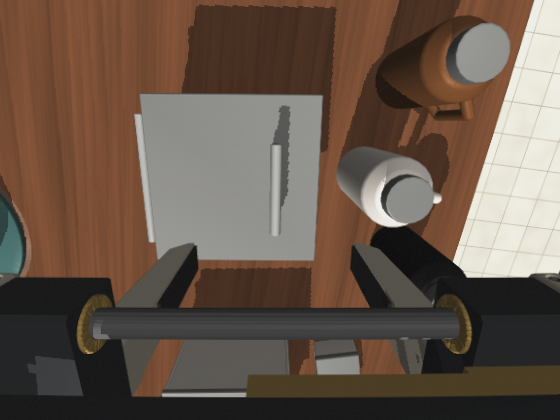

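The wrist view shows the bar at columns 272–281, rows 145–236. My estimate projects to (277,146)–(276,236), so it matches, and the fingers straddle the bar. I'll go down and close.

Request:
{"fn": "carry_out", "kwargs": {"commands": [[[1, 0.008, 0.005, 0, 0, 0, 0], [1, 0, 0, 0.05, 0, 0, 0], [1, 0, 0, 0.05, 0, 0, 0], [1, 0, 0, 0.05, 0, 0, 0], [1, 0, 0, 0.05, 0, 0, 0], [1, 0, 0, 0.05, 0, 0, 0], [1, 0, 0, 0.02, 0, 0, 0], [1, 0, 0, 0.014, 0, 0, 0], [1, 0, 0, 0, 0, 0, 0], [-1, 0, 0, 0, 0, 0, 0], [-1, 0, 0, 0, 0, 0, 0], [-1, 0, 0, 0, 0, 0, 0], [-1, 0, 0, 0, 0, 0, 0], [-1, 0, 0, 0, 0, 0, 0], [-1, 0, 0, 0, 0, 0, 0], [-1, 0, 0, 0, 0, 0, 0], [-1, 0, 0, 0, 0, 0, 0]]]}}

```text
time_s: 6.9
ee_pos: [0.5781, 0.1954, 0.1707]
tool_rot: [0.662, 0.75, 0.0, -0.0]
ft_force: [1.0, -0.2, -0.3]
width: 0.0177
grasp_force: 0.0
```

Request:
{"fn": "carry_out", "kwargs": {"commands": [[[-1, 0, 0, 0, 0, 0, 0], [-1, 0, 0, 0, 0, 0, 0], [-1, 0, 0, 0, 0, 0, 0], [-1, 0, 0, 0, 0, 0, 0]]]}}

```text
time_s: 7.4
ee_pos: [0.5766, 0.1952, 0.1698]
tool_rot: [0.662, 0.75, -0.002, -0.001]
ft_force: [-13.2, -1.5, -0.1]
width: 0.0115
grasp_force: 30.0
```

It has gripped the bar (width 11.5 mm, 30 N). The bar sits about 1.5 mm nearer the robot than commanded. I'll correct that and follow the arc (radius 162 mm) to 20°, then check.

Request:
{"fn": "carry_out", "kwargs": {"commands": [[[-1, 0, -0.003, 0, 0, 0, 0], [-1, 0, -0.004, -0.011, 0, 0, 0], [-1, 0, -0.004, -0.011, 0, 0, 0], [-1, 0, -0.005, -0.011, 0, 0, 0], [-1, 0, -0.005, -0.011, 0, 0, 0], [-1, 0, -0.006, -0.01, 0, 0, 0], [-1, 0, -0.006, -0.01, 0, 0, 0], [-1, 0, -0.007, -0.01, 0, 0, 0], [-1, 0, -0.007, -0.009, 0, 0, 0], [-1, 0, 0, 0, 0, 0, 0], [-1, 0, 0, 0, 0, 0, 0]]]}}

```text
time_s: 8.78
ee_pos: [0.5514, 0.1922, 0.2221]
tool_rot: [0.662, 0.75, 0.002, 0.001]
ft_force: [11.9, 4.3, 4.4]
width: 0.011
grasp_force: 30.0
```

Request:
{"fn": "carry_out", "kwargs": {"commands": [[[-1, 0, -0.004, -0.011, 0, 0, 0], [-1, 0, -0.007, -0.009, 0, 0, 0], [-1, 0, -0.008, -0.008, 0, 0, 0], [-1, 0, -0.008, -0.008, 0, 0, 0], [-1, 0, -0.009, -0.008, 0, 0, 0], [-1, 0, -0.009, -0.008, 0, 0, 0], [-1, 0, -0.01, -0.007, 0, 0, 0], [-1, 0, -0.01, -0.007, 0, 0, 0], [-1, 0, 0, 0, 0, 0, 0], [-1, 0, 0, 0, 0, 0, 0]]]}}

```text
time_s: 10.02
ee_pos: [0.512, 0.1876, 0.2618]
tool_rot: [0.662, 0.75, 0.002, 0.001]
ft_force: [7.4, 7.8, 5.4]
width: 0.0112
grasp_force: 30.0
```

Request:
{"fn": "carry_out", "kwargs": {"commands": [[[-1, 0.001, -0.009, -0.008, 0, 0, 0], [-1, 0, -0.01, -0.006, 0, 0, 0], [-1, 0, -0.011, -0.005, 0, 0, 0], [-1, 0, -0.01, -0.005, 0, 0, 0], [-1, 0, 0, 0, 0, 0, 0], [-1, 0, 0, 0, 0, 0, 0], [-1, 0, 0, 0, 0, 0, 0]]]}}

```text
time_s: 10.9
ee_pos: [0.4881, 0.1849, 0.2763]
tool_rot: [0.662, 0.75, 0.002, 0.001]
ft_force: [5.8, 5.1, 6.6]
width: 0.0112
grasp_force: 30.0
```

Run:
```python
from h import *
from scipy.spatial.transform import Rotation as Ro
o=get_obs(); print(o['time_s'],o['ee_pos'],o['ft_force'],o['tool_rot'])
s=save('scene','scene2'); t=save('top','top2')
c=cv2.resize(s['image'][150:340,190:410],None,fx=3.5,fy=3.1,interpolation=cv2.INTER_CUBIC); cv2.imwrite('pics/crop3.png',cv2.resize(s['image'][150:340,190:410],None,fx=3,fy=3,interpolation=cv2.INTER_CUBIC)[:,:,::-1])
g=o['ee_pos']-.019*Ro.from_quat(o['tool_rot']).as_matrix()[:,2]
y=np.radians(6.8);ex=np.array([np.cos(y),np.sin(y),0]);ey=np.array([-np.sin(y),np.cos(y),0])
H=np.array([.577,.1952,.189])-.155*ex; H[2]=.1405
d=g-H; s_=d@ex; print('s,z',s_,d[2],'r',np.hypot(s_,d[2]),'theta',np.degrees(np.arctan2(d[2],s_)-np.arctan2(48,155)))
for th in(40,45,50,55):
    a=np.radians(th);lx=np.cos(a)*ex+np.sin(a)*np.array([0,0,1]);lz=-np.sin(a)*ex+np.cos(a)*np.array([0,0,1])
    q=proj(s,[H+.208*lx+k*.103*ey+.008*lz for k in(1,-1)]+[H+.008*lz+k*.103*ey for k in(1,-1)])
    print(th,((q-[190,150])*3).round(0).tolist())
```

```text
10.9 [0.48806837 0.18493506 0.27626693] [5.76315534 5.14175959 6.64139426] [0.6619102  0.74958046 0.0017626  0.0009536 ]
s,z 0.0654044516514652 0.15476677896613417 r 0.16801933867082408 theta 49.884504642320444
40 [[477.0, 244.0], [324.0, 123.0], [585.0, 278.0], [439.0, 167.0]]
45 [[489.0, 226.0], [335.0, 107.0], [585.0, 278.0], [440.0, 168.0]]
50 [[503.0, 209.0], [347.0, 92.0], [585.0, 278.0], [440.0, 168.0]]
55 [[517.0, 193.0], [360.0, 77.0], [586.0, 279.0], [440.0, 168.0]]
```

View pics/crop3.png

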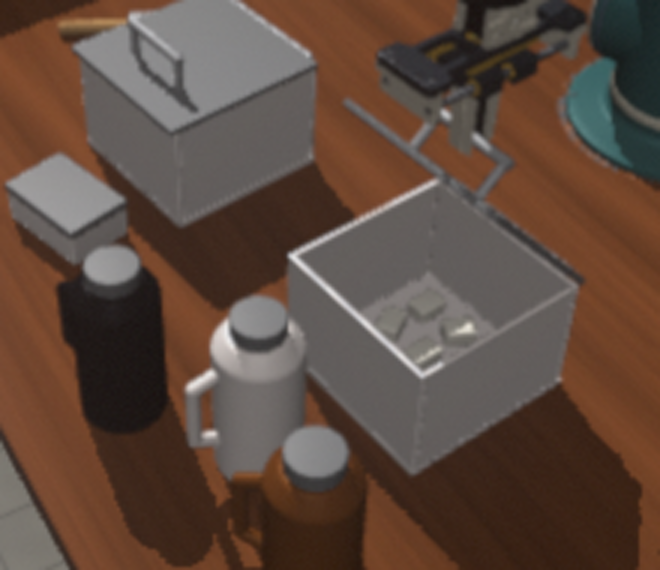

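In this view the lid is seen edge-on, from crop3 (347,101) to (580,280). The camera sits 49° above the hinge in the bin's x–z plane, so the lid is open about 49–50°, which agrees with the arm pose (49.9°). The canister (258,390), the carton and the other lid are where they were. I'll let it settle, check that it is still, and hand in.

Request:
{"fn": "carry_out", "kwargs": {"commands": [[[-1, 0, 0, 0, 0, 0, 0], [-1, 0, 0, 0, 0, 0, 0], [-1, 0, 0, 0, 0, 0, 0], [-1, 0, 0, 0, 0, 0, 0]]]}}

```text
time_s: 11.5
ee_pos: [0.4881, 0.1849, 0.2763]
tool_rot: [0.662, 0.75, 0.002, 0.001]
ft_force: [5.6, 3.8, 6.2]
width: 0.0109
grasp_force: 30.0
```

Run:
```python
from h import *
o=get_obs(); print(o['ee_pos'],abs(o['joint_velocities']).max(),o['grasp_force'],o['width'])
a=np.load('pics/top1.npz')['image'].astype(int);b=np.load('pics/top2.npz')['image'].astype(int)
for n,(x0,y0,x1,y1) in dict(can=(180,150,220,190),carton=(295,150,342,188),cup=(95,250,128,282),brush=(390,205,430,270),lidb=(295,185,380,265)).items(): print(n,abs(a-b)[y0:y1,x0:x1].mean().round(1))
print(hand_in())
```

```text
[0.48808827 0.18494019 0.27625371] 0.0013469395961133413 30.00371754169464 0.01085003404324252
can 1.5
carton 1.6
cup 6.1
brush 1.6
lidb 1.5
the job is handed in; nothing more can be done
None
```

I opened bin_a's lid, the one with the white canister beyond it, to about 50° and handed the job in at 11.5 s with the gripper still holding it; bin_b's lid stayed shut and the canister, carton and brush show no movement, though the cup's image area changed slightly (perhaps shadow; I didn't look closer) and the arm was never near it.

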